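Hold the watch pressure tester's lid open

ROBOT

A 7-joint arm with a two-finger parallel gripper is mounted at the origin on the work surface. World frame = base frame: x ahead of the robot, y to its left, z up, the work surface at z = 0. Lengths are in m, angles in degrees, forces in N, time in s.
With the tool pointing down it reaches from about 0.425 to 0.825 m from the base axis. Payload 3.6 kg.
Tool frame: the origin (TCP) lies between the finger pads; the fingertips stand 25 mm ahead of it and the grasp point (between the pads) lies 6 mm ahead of it; z points along the fingers, y is the line along which they close (so a half turn about z gives the same grasp; the last joint's range is limited). The gripper opens to 93 mm and grips with 3 to 60 N. Pads are 15 mm wide; open, the fingers measure 128 mm over their backs; the gripper's body (75 mm by 188 mm) begins 65 mm behind the grasp point.
Start: joints at [-70.674, 35.231, -0.722, 81.555, 0.464, 63.22, -2.315], TCP at [0.231, 0.607, 0.206] pointing down, gripper open.
Joint ranges: [-178.69, 178.69], [-17.37, 117.87], [-77.05, 75.6], [15.02, 138.74], [-78.02, 258.01], [0.78, 113.62], [-162.83, 162.83]. Speed limits (degrees/s): [159.86, 159.86, 180, 180, 180, 180, 180].

INTERFACE

Orientations are given as a 3x3 rotation matrix whose columns are the frame's x, y, z axes.
In Python, from plant import manip, viewer gives the robot as it stands.
- The arm moves only by the tool arm_command, never from a script. Its argument "series" is text: rows parted by semicolons, each of 6 numbers parted by spaces: the shift along the tool's x, y, z in cm, then the turn, a rotation vector about the tool's x, y, z in degrees. In form: tx ty tz wx wy wz; .... A call has 1 to 10 rows; each row shifts and turns the commanded pose from where the row before left it, along the tool's axes as they then stand; what a row does not reach is not made up. A row lasts 1/10 s, in which the tool goes at most 50 mm and 8.59 degrees, less where a joint would pass 70% of its speed; a pose out of reach is approached as far as the arm can. A call is refused whole if a number of a shift passes 5 or a number of a turn 8.59, either way. A call with a gripper value outside its range is refused whole. "fingers" is the gripper's target within -1 to 1 (fully open at 1, half-way at 0, shut at -1), set as the call begins (left out, the last holds). The fingers move at their own pace and stop on an object; "force" is the grip in N (left out, the last holds). Time passes only in rows, so rows that do not move let the fingers close. It gives the time, the measured TCP pose, the force, the opening and the grip force at its end, in the units of the state.
- manip.read_state(): the state, without advancing time (a new reading comes with each control period).
- viewer.capture(name): name is "side" or "top"; returns the picture (384x512x3 uint8, blue, green, red); there is no depth.
- viewer.camera_model(name): a dict with "camera_matrix" (3x3 intrinsics, pixels), "k1" (the pictures are not rectified: a ray, as slopes to the right and down, at radius r is drawn at 1 + k1 r^2 times it, then the intrinsics apply), "xyz" and "rotation" of the camera in the world. Camera axes: x right, y down, z forward; pixel columns grow to the right and rows downward; lengths in m; the calibration is good to about 2 mm. A picture is of the moment at which its call begins. camera_model takes no time and is no camera call.
- manip.sign_off(): hands the job in; it is judged then, once.
The state is a dict: "time": time; "qpos": joint angles; "dq": joint speeds; "tau": joint torques, N m; "tool_pos": TCP position; "ee_rot": TCP orientation; "wrist_force": force on the tool from outside, world axes, zero at the start; "wrist_torque": the same for the moment, N m; "width": finger opening in m; "grip_force": force on a finger pad.
Only numpy, scipy, OpenCV 4.12 (cv2) and the standard library are available. Lean on these libraries where they do the work, as an engineer would, in place of code of your own. Each camera call takes 0.05 s, during which the arm holds its last target. There are 200 camera calls.

TASK

Unlock the watch pressure tester by sliding its locking bolt away from the lid until you feel it come up against its end stop, then raise the lid by its bar and hold it open at 60 degrees so that I can take the watch out. The lid stay is worn out and the lid falls shut by itself, so do not let it drop, and finish while you are still holding it there. Leave the other things on the bench where they are.

Things in the scene. Friction and masses are not known exactly. Their poses are not given: they have to be found in the camera images.
- tester: Grey bench-top watch pressure tester, fixed. Origin: bench level, under the middle of its chamber; x from the lid's front (bar side) to the rear hinge, y to its left, z up; turned up to 20 degrees. Chamber 180 (x) by 190 (y) by 100 mm high under the lid. Column on its right from y -100 to -190 mm, top at 105 mm, with the locking bolt (x -45), a gauge and a display.
- lid_bar (a point): Centre of the lid's grab bar: round dark steel, 12 mm thick, 104 mm long, along the tester's y (90 mm free between its two slanting arms). Lid shut: x -122, y 0, z 146 mm in the tester's frame, 32 mm before the lid's front face and 24 mm above its top face, nothing within 60 mm before or behind it higher than 125 mm. Axes: the lid's, as the tester's when shut.
- lid_hinge (a point): Point on the lid's hinge axis at mid-width: x 98, y 0, z 100 mm in the tester's frame; the axis runs along the tester's y. The grab bar's centre turns about it at 225 mm radius, standing 12 degrees above the hinge's level when the lid is shut, 72 degrees (314 mm over the bench) when it is open 60 degrees. Axes: the lid's.
- lid (a joint): Lid angle in rad: 0 shut (flat), growing as the front rises; 1.047 is 60 degrees; stops at 1.75. The lid is an aluminium frame 180 by 190 by 22 mm (top face 122 mm over the bench when shut) round a clear window, 0.5 to 1 kg; 3 to 5 N upward at the bar lifts it. Its hinge is free: let go, it falls shut.
- bolt (a joint): Travel of the locking bolt in m: 0 to 0.008 at the start (locked: its flat steel tongue reaches 8 to 16 mm over the lid's right edge), growing as it slides away from the lid to the tester's right (-y). It clears the lid beyond 0.016; end stop at 0.030. It takes about 3 N to slide and stays where it is left.
- bolt_knob (a point): Half-way up the bolt's upright knob: a plain black round post 18 mm thick, 40 mm tall (133 to 173 mm over the bench; this point 155 mm), on the steel bolt bar whose top is at 133 mm. In the tester's frame it lies at x -45 mm, y -135 mm less the bolt's travel. The lid's right edge is at y -95 mm. Axes: the tester's.
- dish: Bystander: round open glass dish, 90 mm across, 14 mm high, with small watch wheels in it, standing left of the tester. Origin under its centre.
- loupe: Bystander: black watchmaker's eye loupe, a tapered tube 43 mm across at the top and 38 mm high, standing in front of the tester to the left. Origin under its centre.
- holder: Bystander: steel movement holder with a brass watch movement, 22 by 44 by 26 mm, standing in front of the tester to the right. Origin under its centre.

How it is judged:
By the outcome, as a careful person would: the job done as asked, in the order asked, and still so for the second after the job is handed in, while the arm keeps its last pose, push and grip.
It also fails if it takes over 48 s, if anything falls off the work surface, if the arm or the gripper's body presses on something with over 40 N, if the wrist force passes 120 N, or if a joint passes its speed limit or range.

## Working session

There is one attempt and no reset: what is moved stays moved. The work goes in short steps, Python scripts to look and compute and a tool call to move; the robot and the scene stay as the last step left them, time stands still between calls to the robot, and variables do not carry over. Pictures are saved under pics/ and viewed, at most 10 in all, crops included, and the job is handed in when it is done.

Besides the shell and the picture viewer there is one more tool, called after "Request:" in YAML: its name, and indented under it one key for each argument. arm_command: Moves the arm, as the interface text tells. Its arguments: {"type":"object","properties":{"series":{"type":"string"},"fingers":{"type":"number"},"force":{"type":"number"}},"required":["series"]}

```bash
mkdir -p pics; python3 - <<'E'
from plant import manip, viewer
import cv2,numpy as np
for n in("side","top"):
    cv2.imwrite(f"pics/{n}0.png",viewer.capture(n))
    m=viewer.camera_model(n);print(n,m)
s=manip.read_state();print(s)
E
```

```text
side {'camera_matrix': array([[400.56168451,   0.        , 259.82457637],
       [  0.        , 400.56168451, 196.47516795],
       [  0.        ,   0.        ,   1.        ]]), 'k1': 0.025340882854147314, 'xyz': array([ 0.14889907, -0.42492285,  0.71636243]), 'rotation': array([[ 0.74744747, -0.4464324 ,  0.49195569],
       [-0.66413772, -0.51954616,  0.53758057],
       [ 0.01560031, -0.72853957, -0.68482606]])}
top {'camera_matrix': array([[371.96684614,   0.        , 250.52822353],
       [  0.        , 371.96684614, 189.76306017],
       [  0.        ,   0.        ,   1.        ]]), 'k1': -0.07628009049800423, 'xyz': array([0.41213577, 0.04913688, 0.8269902 ]), 'rotation': array([[ 0.21909879, -0.95466375,  0.20152631],
       [-0.97570186, -0.21410599,  0.04652431],
       [-0.00126708, -0.20682301, -0.97837755]])}
{'time': 0.1, 'qpos': array([-70.67206218,  35.28419629,  -0.72427197,  81.63047397,
         0.46367996,  63.22065898,  -2.31625436]), 'dq': array([-0.00412449, -0.16312647, -0.01002502, -0.27764881, -0.0174257 ,
        0.01752946, -0.11696033]), 'tau': array([ 8.56193128e-04, -4.60040402e+01,  2.09703078e-01, -1.66247427e+01,
       -6.12482498e-02,  1.68796617e-02,  1.05765328e-04]), 'tool_pos': array([0.23102176, 0.60676836, 0.2046011 ]), 'ee_rot': array([[-9.34558405e-01,  3.55808830e-01, -8.15171704e-04],
       [ 3.55809764e-01,  9.34555900e-01, -2.16385852e-03],
       [-8.09644302e-06, -2.31229821e-03, -9.99997327e-01]]), 'wrist_force': array([0.0262665 , 0.0055062 , 0.45118834]), 'wrist_torque': array([-0.0249553 ,  0.0169888 , -0.00577219]), 'grip_force': 0.0, 'width': 0.09324430281039532}
```

View pics/top0.png

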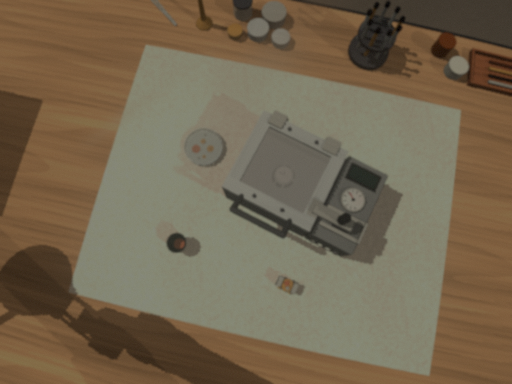

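View pics/side0.png

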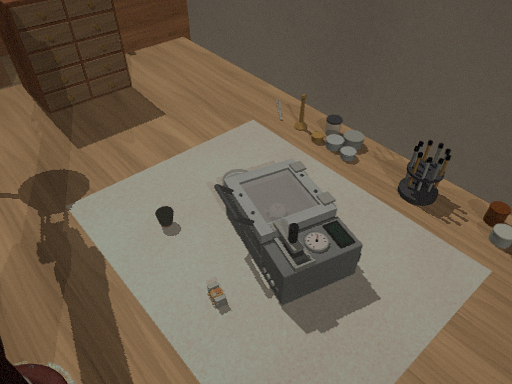

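The top view shows the tester centre near (290,180), with the bar from about (233,208) to (287,233) and the knob at about (345,219). In the side view the knob is near (293,232) and the bar runs from (218,187) to (250,222). I'll zoom in for precise pixels.

```bash
python3 - <<'E'
import cv2,numpy as np
a=cv2.imread("pics/top0.png")[150:270,215:375];b=cv2.imread("pics/side0.png")[150:270,205:365]
f=lambda i:cv2.convertScaleAbs(cv2.resize(i,None,fx=5,fy=5,interpolation=cv2.INTER_CUBIC)[:, :],alpha=1.5)
cv2.imwrite("pics/tc.png",f(a));cv2.imwrite("pics/sc.png",f(b))
E
```

```text
(no output)
```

View pics/tc.png

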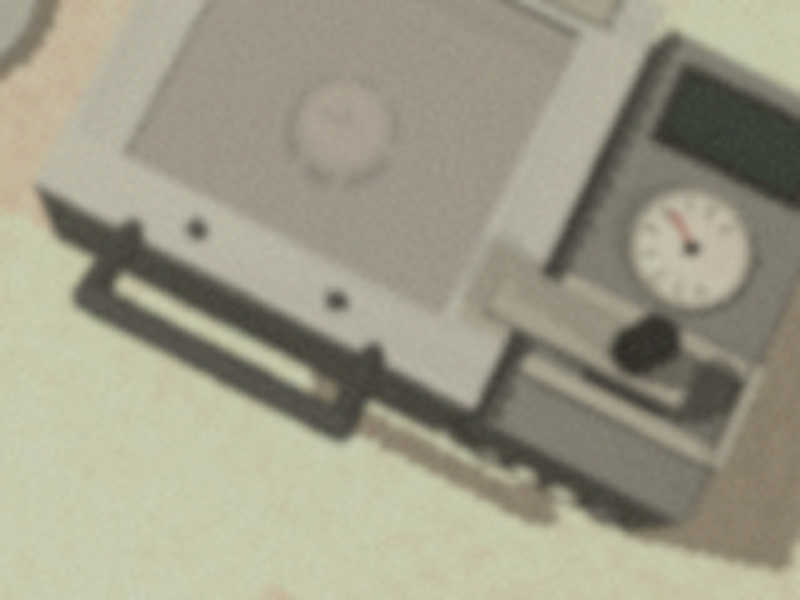

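View pics/sc.png

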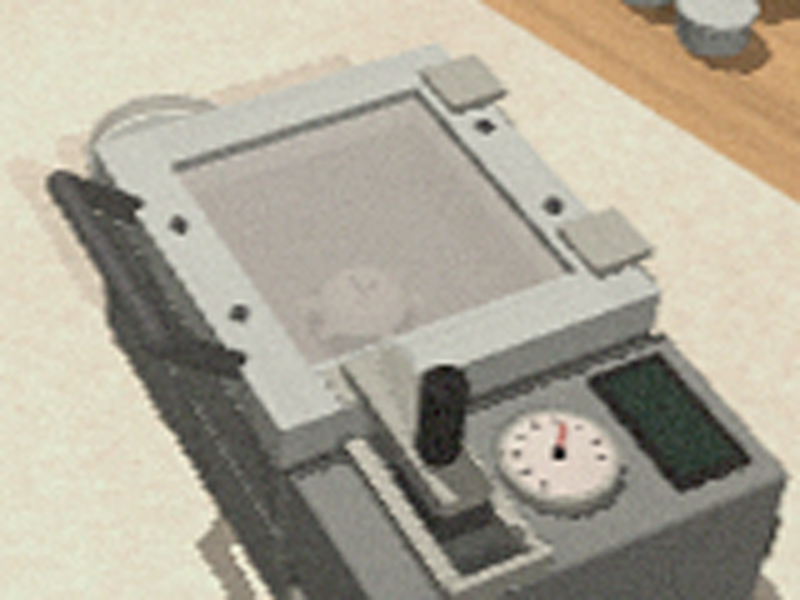

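The zoomed views put the top-view bar ends at about (232,209) and (284,236) and the lid's front corners at (222,187) and (310,232). The knob centre is at (344,219) in the top view and (293,233) in the side view, and the tongue is over the lid. I'll cast rays onto the known heights and fit a 2D rigid pose.

```bash
cat > h.py <<'E'
import numpy as np, cv2
from plant import viewer, manip
def ray(n,u,v):
    m=viewer.camera_model(n);K=m["camera_matrix"]
    p=cv2.undistortPoints(np.array([[[u,v]]],float),K,np.array([m["k1"],0,0,0.]))[0,0]
    return m["xyz"],m["rotation"]@np.r_[p,1]
def onz(n,u,v,z):
    o,d=ray(n,u,v);return o+d*(z-o[2])/d[2]
def tri(a,b):
    (o,d),(q,e)=a,b
    s=np.linalg.lstsq(np.c_[d,-e],q-o,rcond=None)[0];p,r=o+d*s[0],q+e*s[1]
    return (p+r)/2,np.linalg.norm(p-r)
E
python3 - <<'E'
from h import *
T=lambda x,y:(215+(x+.5)/5-.5,150+(y+.5)/5-.5)
S=lambda x,y:(205+(x+.5)/5-.5,150+(y+.5)/5-.5)
pts=[("top",T(80,290),.146,(-122,52)),("top",T(350,430),.146,(-122,-52)),("top",T(38,187),.122,(-90,95)),("top",T(477,412),.122,(-90,-95)),
("side",S(278,430),.122,(-90,-95)),("side",S(657,292),.122,(90,-95)),("side",S(435,45),.122,(90,95)),("side",S(95,148),.122,(-90,95))]
W=np.array([onz(n,*p,z)[:2] for n,p,z,l in pts]);L=np.array([l for *_,l in pts])/1000
a=L-L.mean(0);b=W-W.mean(0)
th=np.arctan2((a[:,0]*b[:,1]-a[:,1]*b[:,0]).sum(),(a*b).sum());R=np.array([[np.cos(th),-np.sin(th)],[np.sin(th),np.cos(th)]])
o=W.mean(0)-R@L.mean(0);print("yaw",np.degrees(th),"origin",o);print(np.round(1000*((W-o)@R-L),1))
print("corner tri",tri(ray("top",*T(477,412)),ray("side",*S(278,430))))
k,e=tri(ray("top",*T(648,344)),ray("side",*S(442,415)));print("knob",k,e,"local",(k[:2]-o)@R)
print("bar",o+R@[-.122,0],"hinge",o+R@[.098,0])
E
```

```text
yaw -15.10453867419932 origin [0.61330272 0.02385873]
[[ 1.1  4.7]
 [ 1.4 -3.1]
 [-0.1 -1.6]
 [ 0.7 -0.8]
 [-0.2  1.8]
 [-1.6  1.3]
 [-2.  -1.3]
 [ 0.7 -1. ]]
corner tri (array([ 0.50114717, -0.04460467,  0.12459911]), np.float64(0.0015213947594500997))
knob [ 0.53563208 -0.09756146  0.1531277 ] 0.0012663248339601885 local [-0.04334748 -0.13746486]
bar [0.49551758 0.05564961] hinge [ 0.70791702 -0.0016782 ]
```

The pose checks out: 1–3 mm residuals, the triangulated corner is at 125 mm (122 expected), and the knob is at x -43, z 153 with about 2.5 mm of travel. Next I move above the knob with the closing line along the tester's y.

Request:
arm_command:
  series: "0 0 -0.7 0 0 -5.7; -3.2 -2.6 -0.7 0 0 0; -3.2 -2.6 -0.7 0 0 0; -3.2 -2.6 -0.7 0 0 0; -3.2 -2.6 -0.7 0 0 0; -3.2 -2.6 -0.7 0 0 0; -3.2 -2.6 -0.7 0 0 0; -3.2 -2.6 -0.7 0 0 0; -3.2 -2.6 -0.7 0 0 0; -3.2 -2.6 -0.7 0 0 0"
  fingers: 0.1
  force: 20

```text
time: 1.1
tool_pos: [0.4486, 0.3047, 0.2756]
ee_rot: [[-0.965, 0.261, -0.001], [0.261, 0.965, -0.001], [0.001, -0.001, -1.0]]
wrist_force: [1.0, 1.6, -0.2]
width: 0.0513
grip_force: 0.0
```

Request:
arm_command:
  series: "-2.4 -4.2 0 0 0 0; -2.4 -4.2 0 0 0 0; -2.4 -4.2 0 0 0 0; -2.4 -4.2 0 0 0 0; -2.4 -4.2 0 0 0 0; -2.4 -4.2 0 0 0 0; -2.4 -4.2 0 0 0 0; -2 -4.2 0 0 0 0; 0 0 0 0 0 0; 0 0 0 0 0 0"

```text
time: 2.1
tool_pos: [0.5414, -0.0683, 0.275]
ee_rot: [[-0.964, 0.264, -0.001], [0.264, 0.964, 0.0], [0.001, -0.0, -1.0]]
wrist_force: [0.2, 0.3, -0.4]
width: 0.0512
grip_force: 0.0
```

```bash
cat >> h.py <<'E'
def to(p):
    s=manip.read_state();R=s["ee_rot"];print("t",s["time"],"pos",s["tool_pos"].round(4),"q",s["qpos"].round(0),"F",s["wrist_force"].round(1),"w",round(s["width"],4),"g",s["grip_force"])
    print("R",R.round(3).tolist(),"cm:",(100*R.T@(np.array(p)-s["tool_pos"])).round(2))
E
python3 -c "
from h import *
to([.5356,-.0975,.167])"
```

```text
t 2.1 pos [ 0.5414 -0.0683  0.275 ] q [-0. 22.  7. 93. -3. 65. 83.] F [ 0.2  0.3 -0.4] w 0.0512 g 0.0
R [[-0.964, 0.264, -0.001], [0.264, 0.964, 0.0], [0.001, -0.0, -1.0]] cm: [-0.23 -2.97 10.8 ]
```

Request:
arm_command:
  series: "-0.2 -3 0 0 0 0; 0 0 3 0 0 0; 0 0 3 0 0 0; 0 0 2 0 0 0; 0 0 1.5 0 0 0; 0 0 1 0 0 0; 0 0 0 0 0 0; 0 0 0 0 0 0"

```text
time: 2.9
tool_pos: [0.5364, -0.0957, 0.1711]
ee_rot: [[-0.966, 0.26, 0.001], [0.26, 0.966, 0.0], [-0.001, 0.0, -1.0]]
wrist_force: [0.0, -0.1, 0.7]
width: 0.051
grip_force: 0.0
```

Request:
arm_command:
  series: "0 0 0 0 0 0; 0 0 0 0 0 0; 0 0 0 0 0 0; 0 0 0 0 0 0; 0 0 0 0 0 0; 0 0 0 0 0 0"
  fingers: -1
  force: 15

```text
time: 3.5
tool_pos: [0.5359, -0.0966, 0.1707]
ee_rot: [[-0.965, 0.261, -0.0], [0.261, 0.965, -0.0], [0.0, -0.0, -1.0]]
wrist_force: [-0.3, -0.0, 0.1]
width: 0.0078
grip_force: 0.0
```

The gripper closed to 8 mm with no grip force, so the knob isn't between the pads. I'll look.

```bash
python3 - <<'E'
from h import *
f=lambda i:cv2.convertScaleAbs(cv2.resize(i,None,fx=3,fy=3,interpolation=cv2.INTER_CUBIC),alpha=1.5)
a=viewer.capture("top")[140:270,260:390];b=viewer.capture("side")[130:260,225:355]
cv2.imwrite("pics/c2.png",np.hstack([f(a),f(b)]))
to([0,0,0])
E
```

```text
t 3.6 pos [ 0.5359 -0.0966  0.1706] q [  3.  28.   7. 102.  -4.  50.  87.] F [-0.2 -0.1 -0.7] w 0.0019 g 0.0
R [[-0.965, 0.261, -0.0], [0.261, 0.965, -0.0], [0.0, -0.0, -1.0]] cm: [54.25 -4.67 17.07]
```

View pics/c2.png

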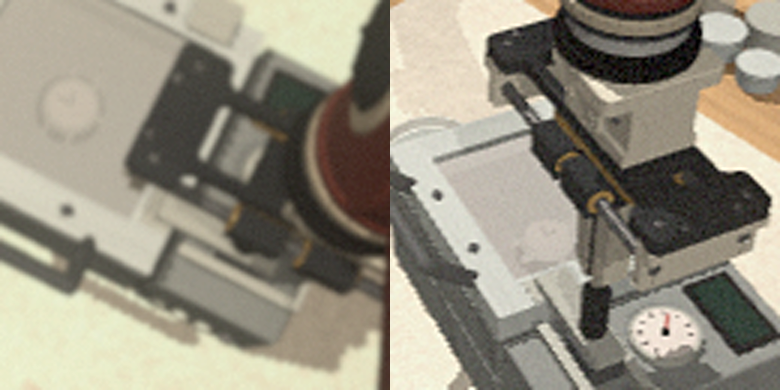

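The side view shows the knob at about (293,233), unmoved, in front of the fingertips. I'll check where the reported tool position falls in the side image.

```bash
python3 - <<'E'
from h import *
def proj(n,p):
    m=viewer.camera_model(n);R=m["rotation"].T
    return cv2.projectPoints(np.array([p],float),cv2.Rodrigues(R)[0],-R@m["xyz"],m["camera_matrix"],np.array([m["k1"],0,0,0]))[0].ravel()
p=np.array([.5359,-.0966,.1706])
X=np.array([.9655,-.2606,0]);Y=np.array([.2606,.9655,0])
for nm,q in [("tcp",p),("tip",p-[0,0,.025]),("body",p+[0,0,.059])]+[(f"bodycorner{a,b}",p+[0,0,.059]+a*.0375*X+b*.094*Y) for a in(-1,1) for b in (-1,1)]:
    u=proj("side",q); print(nm,u.round(1),"crop",((u-[225,130])*3+[390,0]).round())
for z in(.133,.155,.173):
    u=proj("side",[.5356,-.0975,z]);print("knob",z,((u-[225,130])*3+[390,0]).round())
b=viewer.capture("side")[180:250,255:335];a=viewer.capture("top")[170:260,300:390]
cv2.imwrite("pics/c3.png",np.hstack([cv2.convertScaleAbs(cv2.resize(b,(560,490),interpolation=cv2.INTER_CUBIC),alpha=1.7)]))
E
```

```text
tcp [293.7 225.8] crop [596. 287.]
tip [292.8 234.8] crop [593. 314.]
body [296.2 202.9] crop [604. 219.]
bodycorner(-1, -1) [305.9 247.9] crop [633. 354.]
bodycorner(-1, 1) [253.5 177.4] crop [475. 142.]
bodycorner(1, -1) [345.4 232.3] crop [751. 307.]
bodycorner(1, 1) [288.4 166.5] crop [580. 109.]
knob 0.133 [593. 329.]
knob 0.155 [595. 305.]
knob 0.173 [597. 286.]
```

View pics/c3.png

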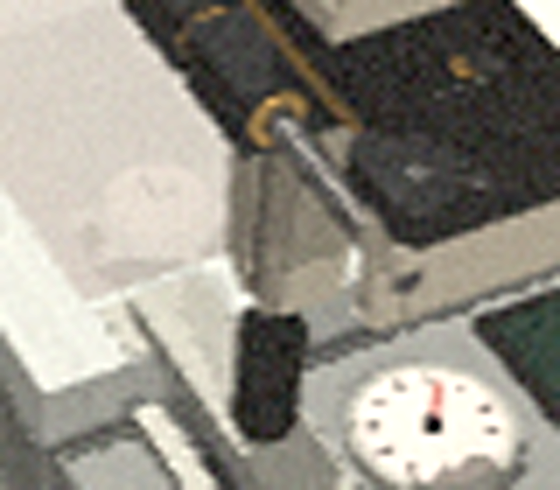

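The fingertips appear about 18 px higher in the image than the reported pose predicts, just above or behind the knob. I'll triangulate the two orange rings on the gripper to tell height from horizontal offset.

```bash
python3 - <<'E'
from h import *
X=np.array([.9655,-.2606,0]);Y=np.array([.2606,.9655,0]);p=np.array([.5359,-.0966,.1706])
t={};im={}
for n in("top","side"):
    b=viewer.capture(n);im[n]=b
    h=cv2.cvtColor(b,cv2.COLOR_BGR2HSV)
    m=cv2.inRange(h,(8,110,50),(28,255,255))
    r=(slice(140,270),slice(260,390)) if n=="top" else (slice(130,260),slice(225,355))
    mm=np.zeros_like(m);mm[r]=m[r]
    k,l,s,c=cv2.connectedComponentsWithStats(mm)
    print(n,[(c[i].round(1).tolist(),int(s[i,4])) for i in range(1,k) if s[i,4]>2])
for a,b in [((338.3,211.7),(285,185)),((360,221.7),(294.3,197.3))]:
    q,e=tri(ray("top",*a),ray("side",*b));d=q-p;print("ring",q.round(4),"err",round(e,4),"rel X,Y,Z",(d@X).round(4),(d@Y).round(4),d[2].round(4))
f=lambda i:cv2.convertScaleAbs(cv2.resize(i,None,fx=6,fy=6,interpolation=cv2.INTER_CUBIC),alpha=1.7)
cv2.imwrite("pics/c4.png",f(im["top"][160:250,290:400]))
E
```

```text
top [([373.0, 172.3], 16), ([369.4, 180.7], 15), ([374.5, 180.5], 4), ([366.0, 184.5], 4), ([353.5, 185.5], 4), ([368.8, 187.0], 5), ([377.0, 185.3], 3), ([368.7, 192.0], 3), ([367.8, 198.5], 4), ([373.7, 208.3], 3), ([340.7, 211.0], 3), ([380.5, 214.2], 4), ([338.7, 215.7], 3), ([359.5, 219.5], 4)]
side [([225.7, 130.3], 3), ([277.1, 132.0], 16), ([341.8, 132.1], 15), ([343.5, 166.6], 234), ([292.3, 182.6], 65), ([320.5, 189.2], 6), ([293.3, 195.7], 28)]
ring [ 0.5295 -0.0674  0.254 ] err 0.0081 rel X,Y,Z -0.0138 0.0265 0.0834
ring [ 0.5196 -0.102   0.256 ] err 0.0049 rel X,Y,Z -0.0143 -0.0095 0.0854
```

View pics/c4.png

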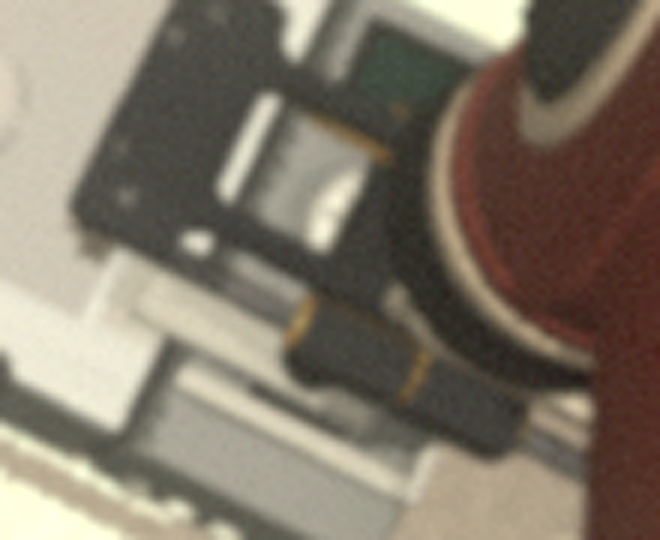

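The rings were probably mispaired: the top view shows the left-end and middle rings, the side view the middle and right-end ones. Re-pairing them.

```bash
python3 - <<'E'
from h import *
X=np.array([.9655,-.2606,0]);Y=np.array([.2606,.9655,0]);p=np.array([.5359,-.0966,.1706])
for a,b in [((359.3,222),(285,185)),((339.7,214),(274,176)),((376,230.5),(294.3,197))]:
    q,e=tri(ray("top",*a),ray("side",*b));d=q-p;print("ring",q.round(4),"err",round(e,4),"rel X,Y,Z",(d@X).round(4),(d@Y).round(4),d[2].round(4))
print(manip.read_state()["time"])
E
```

```text
ring [ 0.5107 -0.0917  0.2833] err 0.0026 rel X,Y,Z -0.0256 -0.0018 0.1127
ring [ 0.5159 -0.0612  0.2803] err 0.0044 rel X,Y,Z -0.0285 0.029 0.1097
ring [ 0.5044 -0.1193  0.2799] err 0.0021 rel X,Y,Z -0.0245 -0.0301 0.1093
3.8
```

The gripper's x and y agree with the report (rings symmetric in Y at about 0 ±30 mm), but it sits some 45–50 mm higher than reported. I'll open and go down carefully, straddling the knob and watching the force.

Request:
arm_command:
  series: "0 0 0 0 0 0; 0 0 0 0 0 0; 0 0 0 0 0 0; 0 0 0 0 0 0; 0 0 0 0 0 0; 0 0 0 0 0 0"
  fingers: 0.1

```text
time: 4.4
tool_pos: [0.5359, -0.0966, 0.1706]
ee_rot: [[-0.965, 0.261, -0.0], [0.261, 0.965, -0.0], [0.0, -0.0, -1.0]]
wrist_force: [-0.3, 0.4, 0.3]
width: 0.0438
grip_force: 0.0
```

Request:
arm_command:
  series: "0 0 0.7 0 0 0; 0 0 0.7 0 0 0; 0 0 0.6 0 0 0; 0 0 0.5 0 0 0; 0 0 0.3 0 0 0; 0 0 0.2 0 0 0; 0 0 0 0 0 0; 0 0 0 0 0 0"

```text
time: 5.2
tool_pos: [0.5361, -0.0966, 0.1408]
ee_rot: [[-0.965, 0.261, 0.0], [0.261, 0.965, -0.0], [-0.0, -0.0, -1.0]]
wrist_force: [0.1, -1.1, 0.2]
width: 0.0506
grip_force: 0.0
```

The reported tip height is already below the bolt bar with no contact, so the z offset is real. I'll go another 1 cm.

Request:
arm_command:
  series: "0 0 0.4 0 0 0; 0 0 0.3 0 0 0; 0 0 0.2 0 0 0; 0 0 0 0 0 0"

```text
time: 5.6
tool_pos: [0.5357, -0.0965, 0.1313]
ee_rot: [[-0.965, 0.261, -0.001], [0.261, 0.965, 0.0], [0.001, -0.0, -1.0]]
wrist_force: [-0.1, 0.6, 0.3]
width: 0.051
grip_force: 0.0
```

Request:
arm_command:
  series: "0 0 0 0 0 0; 0 0 0 0 0 0; 0 0 0 0 0 0; 0 0 0 0 0 0; 0 0 0 0 0 0"
  fingers: -1
  force: 15

```text
time: 6.1
tool_pos: [0.5359, -0.0967, 0.1317]
ee_rot: [[-0.965, 0.261, 0.0], [0.261, 0.965, -0.0], [-0.0, -0.0, -1.0]]
wrist_force: [-0.7, -0.3, 0.4]
width: 0.0177
grip_force: 15.0
```

The knob is gripped: width 17.7 mm, 15 N. Now I slide it along the tester's -y and watch for the end stop.

Request:
arm_command:
  series: "0 -0.4 0 0 0 0; 0 -0.4 0 0 0 0; 0 -0.4 0 0 0 0; 0 -0.4 0 0 0 0; 0 -0.4 0 0 0 0; 0 0 0 0 0 0; 0 0 0 0 0 0"

```text
time: 6.8
tool_pos: [0.5305, -0.1171, 0.1317]
ee_rot: [[-0.965, 0.262, -0.0], [0.262, 0.965, -0.001], [-0.0, -0.001, -1.0]]
wrist_force: [0.5, -0.8, 1.3]
width: 0.0175
grip_force: 15.0
```

Request:
arm_command:
  series: "0 -0.2 0 0 0 0; 0 -0.1 0 0 0 0; 0 -0.1 0 0 0 0; 0 0 0 0 0 0; 0 0 0 0 0 0"

```text
time: 7.3
tool_pos: [0.5298, -0.1196, 0.1317]
ee_rot: [[-0.965, 0.261, 0.0], [0.261, 0.965, 0.0], [-0.0, 0.0, -1.0]]
wrist_force: [1.2, 2.5, 1.5]
width: 0.0175
grip_force: 15.0
```

Request:
arm_command:
  series: "0 -0.2 0 0 0 0; 0 -0.1 0 0 0 0; 0 0 0 0 0 0; 0 0 0 0 0 0"

```text
time: 7.7
tool_pos: [0.5289, -0.123, 0.1317]
ee_rot: [[-0.965, 0.261, 0.0], [0.261, 0.965, -0.0], [-0.0, -0.0, -1.0]]
wrist_force: [1.1, 1.5, 1.2]
width: 0.0175
grip_force: 15.0
```

Request:
arm_command:
  series: "0 -0.1 0 0 0 0; 0 -0.1 0 0 0 0; 0 0 0 0 0 0; 0 0 0 0 0 0"

```text
time: 8.1
tool_pos: [0.5288, -0.1233, 0.1317]
ee_rot: [[-0.966, 0.26, 0.001], [0.26, 0.966, 0.001], [-0.0, 0.002, -1.0]]
wrist_force: [2.1, 5.5, 2.1]
width: 0.0176
grip_force: 15.0
```

Request:
arm_command:
  series: "0 -0.2 0 0 0 0; 0 0 0 0 0 0; 0 0 0 0 0 0"

```text
time: 8.4
tool_pos: [0.5288, -0.1234, 0.1317]
ee_rot: [[-0.966, 0.259, 0.001], [0.259, 0.966, 0.004], [-0.0, 0.004, -1.0]]
wrist_force: [2.6, 6.9, 0.6]
width: 0.0179
grip_force: 15.0
```

The bolt is on its end stop: 27.5 mm of travel, then no movement as the force rose to 7 N. I'll relax, open, and calibrate the height by gently touching the bolt bar (133 mm).

Request:
arm_command:
  series: "0 0.3 0 0 0 0; 0 0 0 0 0 0; 0 0 0 0 0 0; 0 0 0 0 0 0; 0 0 0 0 0 0; 0 0 0 0 0 0"
  fingers: 0.1

```text
time: 9.0
tool_pos: [0.5284, -0.1241, 0.1316]
ee_rot: [[-0.965, 0.262, -0.0], [0.262, 0.965, -0.0], [0.0, -0.0, -1.0]]
wrist_force: [0.3, 0.0, 0.3]
width: 0.0508
grip_force: 0.0
```

Request:
arm_command:
  series: "0 0 0.4 0 0 0; 0 0 0.4 0 0 0; 0 0 0.3 0 0 0; 0 0 0.2 0 0 0; 0 0 0.2 0 0 0; 0 0 0 0 0 0; 0 0 0 0 0 0"

```text
time: 9.7
tool_pos: [0.5286, -0.1235, 0.1199]
ee_rot: [[-0.965, 0.261, 0.001], [0.261, 0.965, 0.001], [-0.001, 0.001, -1.0]]
wrist_force: [-6.3, 0.7, 19.9]
width: 0.0512
grip_force: 10.4
```

Request:
arm_command:
  series: "0 0 0.2 0 0 0; 0 0 0.1 0 0 0; 0 0 0 0 0 0; 0 0 0 0 0 0"

```text
time: 10.1
tool_pos: [0.5288, -0.1234, 0.1196]
ee_rot: [[-0.965, 0.261, 0.002], [0.261, 0.965, 0.001], [-0.002, 0.002, -1.0]]
wrist_force: [-10.6, 1.7, 35.8]
width: 0.0514
grip_force: 17.9
```

Contact at reported TCP z ≈ 0.120, so true height ≈ reported + 38 mm. I back off straight up, then turn 90° for the bar.

Request:
arm_command:
  series: "0 0 -1 0 0 0; 0 0 -2 0 0 0; 0 0 -3 0 0 0; 0 0 -3 0 0 0; 0 0 -2 0 0 0; 1 1 0 0 0 -8.5; 1 2 0 0 0 -8.5; 0 0 0 0 0 -8.5; 0 0 0 0 0 -8.5; 0 0 0 0 0 -8.5"

```text
time: 11.1
tool_pos: [0.5137, -0.0902, 0.2233]
ee_rot: [[-0.885, -0.465, -0.001], [-0.465, 0.885, -0.0], [0.001, 0.0, -1.0]]
wrist_force: [0.4, 0.6, 0.2]
width: 0.0509
grip_force: 0.0
```

Request:
arm_command:
  series: "0 0 0 0 0 -8.5; 0 0 0 0 0 -8.5; 0 0 0 0 0 -8.5; 0 0 0 0 0 -8.5; 0 0 0 0 0 -8.5; 0 0 0 0 0 -5; 0 0 0 0 0 0; 0 0 0 0 0 0"

```text
time: 11.9
tool_pos: [0.5137, -0.0907, 0.2233]
ee_rot: [[-0.264, -0.965, -0.001], [-0.965, 0.264, 0.0], [-0.0, 0.001, -1.0]]
wrist_force: [0.1, -0.5, -0.1]
width: 0.0512
grip_force: 0.0
```

```bash
python3 -c "
from h import *
to([.4955,.0556,.114])"
```

```text
t 11.9 pos [ 0.5137 -0.0907  0.2233] q [ 22.  24. -21. 101.  10.  57. 162.] F [ 0.1 -0.5 -0.1] w 0.0512 g 0.0
R [[-0.264, -0.965, -0.001], [-0.965, 0.264, 0.0], [-0.0, 0.001, -1.0]] cm: [-13.63   5.61  10.94]
```

Joint 7 has gone close to its limit, so the opposite half-turn is the right one. Turning back 180°.

Request:
arm_command:
  series: "0 0 0 0 0 8.5; 0 0 0 0 0 8.5; 0 0 0 0 0 8.5; 0 0 0 0 0 8.5; 0 0 0 0 0 8.5; 0 0 0 0 0 8.5; 0 0 0 0 0 8.5; 0 0 0 0 0 8.5; 0 0 0 0 0 8.5; 0 0 0 0 0 8.5"

```text
time: 12.9
tool_pos: [0.514, -0.0901, 0.2237]
ee_rot: [[-0.983, 0.183, 0.0], [0.183, 0.983, -0.0], [-0.0, -0.0, -1.0]]
wrist_force: [-0.6, -0.1, -0.4]
width: 0.0509
grip_force: 0.0
```

Request:
arm_command:
  series: "0 0 0 0 0 8.5; 0 0 0 0 0 8.5; 0 0 0 0 0 8.5; 0 0 0 0 0 8.5; 0 0 0 0 0 8.5; 0 0 0 0 0 8.5; 0 0 0 0 0 8.5; 0 0 0 0 0 8.5; 0 0 0 0 0 8.5; 0 0 0 0 0 8.5"

```text
time: 13.9
tool_pos: [0.5141, -0.0901, 0.2239]
ee_rot: [[0.097, 0.995, 0.001], [0.995, -0.097, -0.0], [-0.0, 0.001, -1.0]]
wrist_force: [0.4, -0.2, -0.2]
width: 0.0513
grip_force: 0.0
```

Request:
arm_command:
  series: "0 0 0 0 0 8.5; 0 0 0 0 0 1.5; 2.7 -1.1 0 0 0 0; 2.7 -1.1 0 0 0 0; 2.7 -1.1 0 0 0 0; 2.7 -1.1 0 0 0 0; 2.7 -1.1 0 0 0 0; 0 0 0 0 0 0; 0 0 0 0 0 0"

```text
time: 14.8
tool_pos: [0.4961, 0.0546, 0.2237]
ee_rot: [[0.259, 0.966, 0.0], [0.966, -0.259, -0.001], [-0.0, 0.0, -1.0]]
wrist_force: [-0.5, -0.9, 0.4]
width: 0.051
grip_force: 0.0
```

```bash
python3 - <<'E'
from h import *
to([.4955,.0556,.114])
f=lambda i:cv2.convertScaleAbs(cv2.resize(i,None,fx=4,fy=4,interpolation=cv2.INTER_CUBIC),alpha=1.5)
a=viewer.capture("top")[145:275,205:305];b=viewer.capture("side")[110:240,195:295]
cv2.imwrite("pics/c5.png",np.hstack([f(a),f(b)]))
E
```

```text
t 14.8 pos [0.4961 0.0546 0.2237] q [-25.  22.  23. 105. -10.  55. -13.] F [-0.5 -0.9  0.4] w 0.051 g 0.0
R [[0.259, 0.966, 0.0], [0.966, -0.259, -0.001], [-0.0, 0.0, -1.0]] cm: [ 0.09 -0.09 10.97]
```

View pics/c5.png

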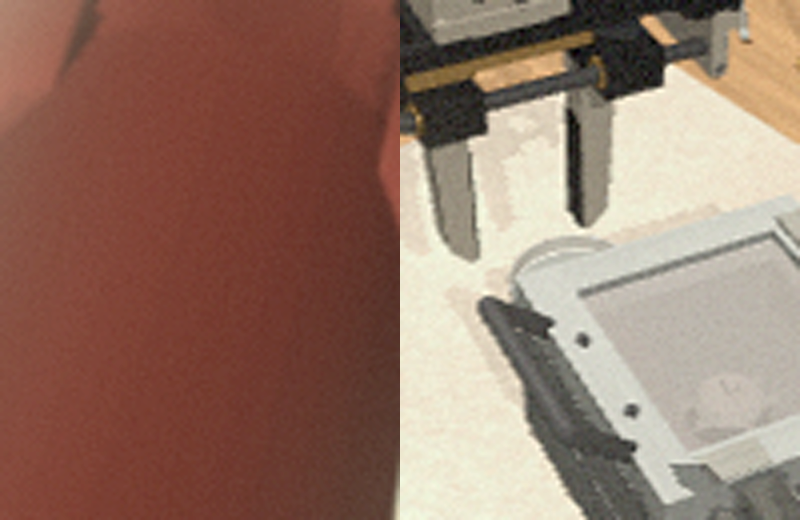

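In the side view the open fingertips are at about (211,174) and (242,166), above the bar; the top view is blocked by the arm. I'll check the true tip height from these.

```bash
python3 - <<'E'
from h import *
X=np.array([.9655,-.2606,0]);Y=np.array([.2606,.9655,0])
for u,v,s in[(211.2,174.5,-1),(242,165.5,1),(226.6,170,0)]:
    o,d=ray("side",u,v)
    c=np.array([.4961,.0546,0])+s*.031*X
    q,e=tri((o,d),(c,np.array([0,0,1.])));print(q.round(4),e)
# bar ends in the side view
for px in[(205+62/5,150+183/5),(205+165/5,150+350/5)]:
    print("bar end side at .146",onz("side",*px,.146).round(4))
E
```

```text
[0.4675 0.0618 0.2304] 0.0031371598589304364
[0.5278 0.0451 0.2308] 0.0044659378320084
[0.4975 0.0536 0.2305] 0.0033965367822732
bar end side at .146 [0.5105 0.1046 0.146 ]
bar end side at .146 [4.817e-01 4.000e-04 1.460e-01]
```

The tip is at about 0.2305 visually (0.237 by touch), centred over the bar, so I go down 10.3 cm with the fingers slightly narrower.

Request:
arm_command:
  series: "0 0 2 0 0 0; 0 0 2 0 0 0; 0 0 2 0 0 0; 0 0 1.5 0 0 0; 0 0 1 0 0 0; 0 0 0.5 0 0 0; 0 0 0.5 0 0 0; 0 0 0 0 0 0"
  fingers: -0.2

```text
time: 15.7
tool_pos: [0.4962, 0.054, 0.1286]
ee_rot: [[0.262, 0.965, -0.0], [0.965, -0.262, -0.0], [-0.0, -0.0, -1.0]]
wrist_force: [0.3, -0.8, 0.5]
width: 0.0375
grip_force: 0.0
```

Request:
arm_command:
  series: "0 0 0.3 0 0 0; 0 0 0.3 0 0 0; 0 0 0.2 0 0 0; 0 0 0 0 0 0; 0 0 0 0 0 0"

```text
time: 16.2
tool_pos: [0.4962, 0.0544, 0.1207]
ee_rot: [[0.261, 0.965, 0.0], [0.965, -0.261, -0.0], [-0.0, 0.0, -1.0]]
wrist_force: [0.0, 0.2, -0.3]
width: 0.0372
grip_force: 0.0
```

Request:
arm_command:
  series: "0 0 0 0 0 0; 0 0 0 0 0 0; 0 0 0 0 0 0; 0 0 0 0 0 0; 0 0 0 0 0 0; 0 0 0 0 0 0"
  fingers: -1
  force: 20

```text
time: 16.8
tool_pos: [0.4949, 0.0547, 0.1206]
ee_rot: [[0.261, 0.965, -0.003], [0.965, -0.261, 0.001], [-0.0, -0.003, -1.0]]
wrist_force: [-2.8, 0.6, 3.3]
width: 0.0112
grip_force: 20.0
```

```bash
python3 - <<'E'
from h import *
to([.4962,.0544,.1207])
f=lambda i:cv2.convertScaleAbs(cv2.resize(i,None,fx=5,fy=5,interpolation=cv2.INTER_CUBIC),alpha=1.5)
cv2.imwrite("pics/c6.png",f(viewer.capture("side")[135:255,195:345]))
E
```

```text
t 16.8 pos [0.4949 0.0547 0.1206] q [-22.  30.  20. 113. -15.  41.  -8.] F [-2.8  0.6  3.3] w 0.0112 g 20.00034213066101
R [[0.261, 0.965, -0.003], [0.965, -0.261, 0.001], [-0.0, -0.003, -1.0]] cm: [ 0.01  0.13 -0.01]
```

View pics/c6.png

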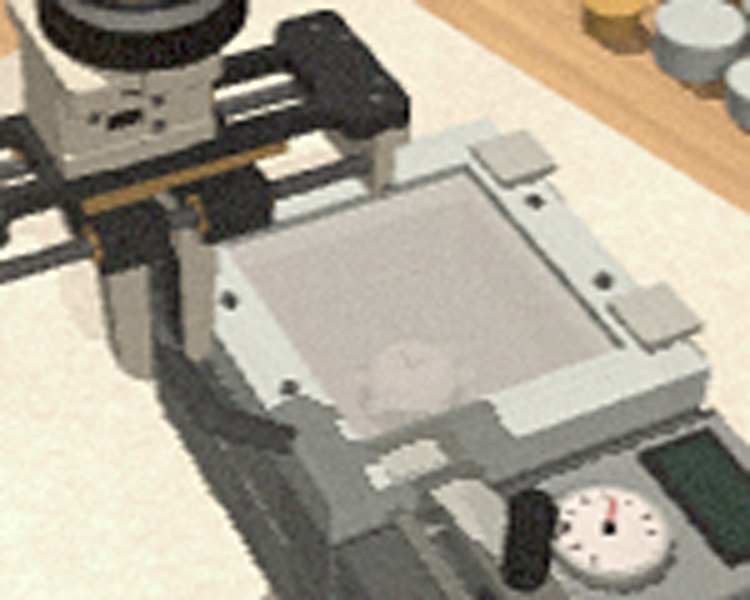

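The bar is between the pads (11.2 mm, 20 N), and the bolt tongue is clear of the lid. I lift along the arc in 3° rows with the tool vertical and check forces early.

Request:
arm_command:
  series: "0 0.27 -1.15 0 0 0; 0 0.33 -1.13 0 0 0; 0 0 0 0 0 0"
  force: 30

```text
time: 17.15
tool_pos: [0.5004, 0.0532, 0.1431]
ee_rot: [[0.261, 0.965, -0.003], [0.965, -0.261, 0.001], [-0.0, -0.003, -1.0]]
wrist_force: [-3.6, 0.8, -4.0]
width: 0.0111
grip_force: 30.0
```

Request:
arm_command:
  series: "0 0.39 -1.11 0 0 0; 0 0.45 -1.09 0 0 0; 0 0.51 -1.06 0 0 0; 0 0.56 -1.04 0 0 0; 0 0.61 -1 0 0 0; 0 0.67 -0.97 0 0 0; 0 0 0 0 0 0"

```text
time: 17.85
tool_pos: [0.5292, 0.0455, 0.2053]
ee_rot: [[0.261, 0.965, -0.009], [0.965, -0.261, 0.002], [-0.0, -0.009, -1.0]]
wrist_force: [-7.6, 2.0, 0.5]
width: 0.0111
grip_force: 30.0
```

Request:
arm_command:
  series: "0 0.72 -0.93 0 0 0; 0 0.77 -0.9 0 0 0; 0 0.81 -0.86 0 0 0; 0 0.86 -0.81 0 0 0; 0 0.9 -0.77 0 0 0; 0 0.93 -0.72 0 0 0; 0 0 0 0 0 0"

```text
time: 18.55
tool_pos: [0.5768, 0.0328, 0.2577]
ee_rot: [[0.261, 0.965, -0.01], [0.965, -0.261, 0.004], [0.001, -0.01, -1.0]]
wrist_force: [-13.7, 3.0, 14.8]
width: 0.0109
grip_force: 30.0
```

The force is radially outward, so my path is about 3 mm inside the arc. I'll correct outward and continue to 60°.

Request:
arm_command:
  series: "0 0.8 -0.85 0 0 0; 0 0.95 -0.75 0 0 0; 0 1.04 -0.56 0 0 0; 0 0 0 0 0 0"

```text
time: 18.95
tool_pos: [0.6079, 0.0243, 0.2787]
ee_rot: [[0.261, 0.965, -0.0], [0.965, -0.261, 0.001], [0.001, -0.001, -1.0]]
wrist_force: [-6.5, 0.8, 5.4]
width: 0.011
grip_force: 30.0
```

Request:
arm_command:
  series: "0 1.06 -0.56 0 0 0; 0 1.09 -0.5 0 0 0; 0 1.11 -0.39 0 0 0; 0 0 0 0 0 0; 0 0 0 0 0 0"

```text
time: 19.45
tool_pos: [0.6399, 0.0154, 0.293]
ee_rot: [[0.261, 0.965, 0.002], [0.965, -0.261, -0.0], [0.0, 0.002, -1.0]]
wrist_force: [-3.8, 0.8, 4.7]
width: 0.011
grip_force: 30.0
```

```bash
python3 - <<'E'
from h import *
to([.4949,.0547,.1206])
s=manip.read_state();p=s["tool_pos"]
d=p-[.4949,.0547,.1206];dx=d[:2]@[.9655,-.2606]
x,z=-.2201+dx,.0468+d[2];print("r",np.hypot(x,z),"lid deg",np.degrees(np.arctan2(z,-x))-12)
f=lambda i:cv2.convertScaleAbs(cv2.resize(i,None,fx=3,fy=3,interpolation=cv2.INTER_CUBIC),alpha=1.5)
cv2.imwrite("pics/c7.png",f(viewer.capture("side")[70:265,170:370]))
E
```

```text
t 19.45 pos [0.6399 0.0154 0.293 ] q [-16.  32.  23.  76. -13.  74.  -8.] F [-3.8  0.8  4.7] w 0.011 g 30.011664032936096
R [[0.261, 0.965, 0.002], [0.965, -0.261, -0.0], [0.0, 0.002, -1.0]] cm: [ -0.   -15.06  17.21]
r 0.2300100553591842 lid deg 60.32439590983836
```

View pics/c7.png

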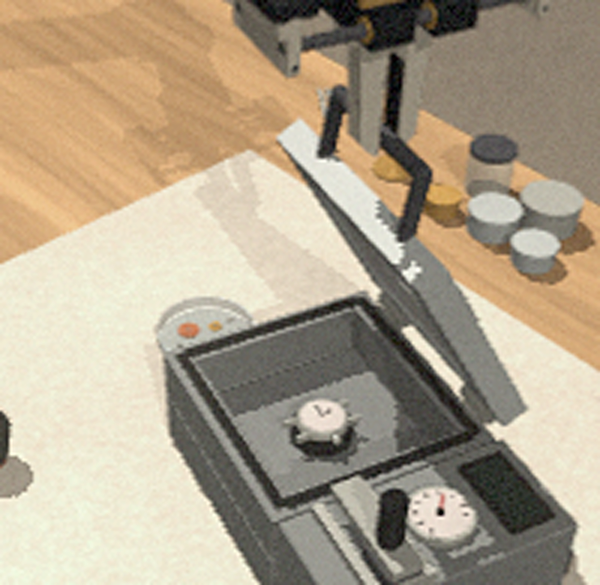

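The lid is up with the bar in the fingers, and the bolt is clear. I'll check the angle against the lid's front-right corners, seen near crop (437,242) and (405,283).

```bash
python3 - <<'E'
from h import *
m=viewer.camera_model("side");R=m["rotation"].T
o=np.array([.6133,.0239]);c,s=np.cos(np.radians(-15.1)),np.sin(np.radians(-15.1))
for a in(56,58,60,62,64):
    A=np.radians(a);L=[]
    for x,y,z in[(-90,-95,122),(-90,-95,100),(-90,95,122),(-90,95,100),(-122,-52,146)]:
        dx,dz=(x-98)/1e3,(z-100)/1e3
        X=.098+dx*np.cos(A)+dz*np.sin(A);Z=.1-dx*np.sin(A)+dz*np.cos(A);Y=y/1e3
        L.append([o[0]+c*X-s*Y,o[1]+s*X+c*Y,Z])
    u=cv2.projectPoints(np.array(L),cv2.Rodrigues(R)[0],-R@m["xyz"],m["camera_matrix"],np.array([m["k1"],0,0,0]))[0][:,0]
    print(a,((u-[170,70])*3).round().tolist())
E
```

```text
56 [[427.0, 281.0], [399.0, 306.0], [283.0, 128.0], [260.0, 149.0], [399.0, 188.0]]
58 [[436.0, 275.0], [408.0, 299.0], [291.0, 122.0], [267.0, 143.0], [410.0, 181.0]]
60 [[445.0, 269.0], [416.0, 292.0], [299.0, 117.0], [274.0, 137.0], [421.0, 174.0]]
62 [[455.0, 263.0], [425.0, 285.0], [306.0, 112.0], [281.0, 131.0], [432.0, 168.0]]
64 [[464.0, 257.0], [434.0, 278.0], [314.0, 107.0], [289.0, 126.0], [443.0, 162.0]]
```

The left corners, seen at (300,120) and (280,133), and the bar end at (430,172) give 60–61°, agreeing with the 60.3° from the arm. I'll let it settle, then hand in.

Request:
arm_command:
  series: "0 0 0 0 0 0; 0 0 0 0 0 0; 0 0 0 0 0 0; 0 0 0 0 0 0; 0 0 0 0 0 0"

```text
time: 20.0
tool_pos: [0.6393, 0.0156, 0.2927]
ee_rot: [[0.261, 0.965, 0.001], [0.965, -0.261, -0.0], [0.0, 0.001, -1.0]]
wrist_force: [-4.0, -0.6, 5.0]
width: 0.0114
grip_force: 30.0
```

```bash
python3 -c "
from h import *
to([.6399,.0154,.293]);print(manip.sign_off())"
```

```text
t 20.0 pos [0.6393 0.0156 0.2927] q [-16.  32.  23.  76. -13.  74.  -8.] F [-4.  -0.6  5. ] w 0.0114 g 30.011081993579865
R [[0.261, 0.965, 0.001], [0.965, -0.261, -0.0], [0.0, 0.001, -1.0]] cm: [ 0.    0.06 -0.03]
the job is handed in; nothing more can be done
None
```

The bolt is drawn back to its end stop, and the arm is holding the lid open by its bar at about 60 degrees (60–61 by arm position and camera); I handed the job in at 20 s, and the dish, loupe and holder were not touched.

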